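# Swing out the folding crank and open the relay vice

### The job

Open the small relay vice that has the red crank handle. Its crank lies folded over the handwheel and locks it: swing the crank up until it latches fully upright, then use it to turn the wheel a quarter turn counter-clockwise (seen from above) so that the jaw backs off the relay, and let go with the crank still upright and the relay still standing in the vice. Leave the vice with the blue handle alone.

Things in the scene. Friction and masses are not known exactly. Their poses are not given: they have to be found in the camera images.
- red_crank (a joint): Hinge of the red crank, rad: 0 folded flat over the wheel, 1.571 fully upright at its stop. It falls back by its weight if let go early; near upright it clicks past spring balls (1 to 3 N at the grip) that hold it there. Below about 1.1 rad its steel tail sits in a fork fixed to the vice and the wheel cannot turn.
- red_wheel (a joint): Handwheel angle about its vertical axis, rad: 0 at the start (locked), grows counter-clockwise seen from above, quarter turn 1.571, stop at 2.3. It stays where it is left (friction 0.08 N m). The jaw backs off 9.5 mm per rad. After a quarter turn the green line on the wheel points at the green mark on the base plate.
- red_grip (a point): Point on the centreline of the round red handle (19 mm thick, 63 mm long), 62 mm from the hinge, 15 mm from the free end. The frame turns with the crank: y points along the handle to the hinge, x along the hinge axis. Folded, the handle lies level, 54 mm above the table and 15 mm above the wheel's flat top; upright, this point is 116 mm above the table.
- red_axle (a point): Centre of the red vice's wheel top, 39 mm above the table; wheel 86 mm in diameter, hinge 50 mm from its axis (along +y at the start, 12 mm + 50 mm from the grip point). x, y are the vice's axes, z up. Base plate 190 x 148 mm. The fork beyond the hinge (62 to 74 mm along y) is 74 mm high; jaws 46 mm high, 49 to 119 mm along +x.
- blue_grip (a point): The same grip point on the blue crank of the other, equal vice, which must be left alone.
- red_relay: White relay, 22 x 29 x 36 mm, loose, standing upright between the jaws of the red vice, its foot 12 mm above the table; origin at the centre of its underside, z up.
Not all that is in view belongs to the job. What is shaped like the red_relay but orange is not meant.

How it is judged (in metres and radians):
On the way, in this order (a step that is already met when the one before it is completed fails the run):
1. the red crank is up past its click, the wheel not yet turned (value of joint red_crank above 1.3 rad and value of joint red_wheel below 0.25 rad), for 0.1 s.
2. the wheel has been turned a quarter turn counter-clockwise (value of joint red_wheel above 1.3 rad), for 0.1 s.
At the end, for the whole second after the job is handed in: The red crank is upright (within 10 degrees), the red wheel is at rest a quarter turn counter-clockwise from its start (within 15 degrees), the relay still stands upright where it was (within 15 mm), and the blue crank has not moved (10 mm) (value of joint red_crank above 1.4 rad and value of joint red_wheel between 1.3 and 1.84 rad and velocity of joint red_wheel between -0.1 and 0.1 rad/s and angle between red_relay's own z axis and vertical below 0.2 rad and distance of red_relay from where it was at the start of the episode below 0.015 m and distance of blue_grip from where it was at the start of the episode below 0.01 m); the robot touches nothing.
It fails at once if the blue vice's crank is moved (distance of blue_grip from where it was at the start of the episode above 0.015 m).
It fails at once if the relay is knocked over (angle between red_relay's own z axis and vertical above 0.5 rad).
It also fails if it takes over 45 s, if anything falls off the work surface, if the arm or the gripper's body presses on something with over 40 N, if the wrist force passes 120 N, or if a joint passes its speed limit or range.

### The arm

A 6-joint arm with a two-finger parallel gripper is mounted at the origin on a cart in front of the work surface, level with it; the furniture and walls round the work are solid. World frame = base frame: x ahead of the robot, y to its left, z up, the work surface at z = 0. Lengths are in mm, angles in rad, forces in N, time in s.
With the tool pointing down it reaches from about 350 to 975 mm from the base axis. Payload 7.1 kg.
Tool frame: the origin (TCP) lies at the very end of the fingers, on their centre line; the grasp point (between the pads) lies ctrl.hold_point_z behind it (ctrl.hold_point_z is the distance from the TCP to the grasp point, in mm); z points along the fingers, y is the line along which they close (so a half turn about z gives the same grasp; the last joint's range is limited). The gripper opens to 88 mm and grips with 3 to 60 N. Pads are 20 mm wide; open, the fingers measure 115 mm over their backs; the gripper's body (75 mm by 178 mm) begins 61 mm behind the grasp point.
Start: joints at [1.31, 0.423, 1.63, -0, 1.089, -0.019], TCP at [149.625, 606.809, 222.675] pointing down, gripper open.
Joint ranges: [-3, 3], [-0.9, 2.11], [0.09, 2.58], [-1.31, 4.45], [0.11, 2.69], [-2.54, 2.54]. Speed limits (rad/s): [2.39, 2.39, 3.01, 3.14, 3.14, 3.14].

### API

Orientations are given as a rotation vector (axis times angle).
In Python, from workcell import ctrl gives the robot as it stands. The module is installed in compiled form; this text tells all that it offers.
- The arm moves only by the shell command python3 -m creep 'ROWS'. ROWS is JSON, a list of rows, each an object with "translation": the shift along the tool's x, y, z in mm, a list of three; "angular": the turn, a rotation vector about the tool's x, y, z in rad, a list of three; "jaw": the opening, from 0 (shut) to 1 (fully open). A call has exactly 8 rows; each row is the pose to reach, as a shift and turn from the pose commanded when the call began, along the tool's axes at that moment; what a row does not reach only later rows make up. A row lasts 1/8 s, in which the tool goes at most 62.5 mm and 10.7 degrees, less where a joint would pass 70% of its speed; a pose out of reach is approached as far as the arm can. A call with a gripper value outside its range is refused whole. The fingers move at their own pace and stop on an object; the grip force is fixed at half the most. Time passes only in rows, so rows that repeat a pose let the fingers close, or fill a call up. It gives the time, the measured TCP pose, the force, the opening and the grip force at its end, in the units of the state.
- ctrl.get_obs(): the state, without advancing time (a new reading comes with each control period).
- ctrl.get_image(name): name is "scene" or "top" or "wrist"; returns the picture (480x640x3 uint8, red, green, blue); there is no depth.
- ctrl.camera_info(name): a dict with "camera_matrix" (3x3 intrinsics, pixels), "distortion" ([k1, k2, p1, p2, k3] as OpenCV has them; the pictures are not rectified), "world_from_camera" (4x4, takes a point from camera to world coordinates). Camera axes: x right, y up, looking along -z (the intrinsics and any distortion apply to the point x, -y, -z); pixel columns grow to the right and rows downward; lengths in mm; the calibration is good to about 2 mm. A picture is of the moment at which its call begins: read the wrist's pose just before it. camera_info takes no time and is no camera call; for the wrist camera it gives the pose at the moment of the call.
- ctrl.close_job(): hands the job in; it is judged then, once.
Trained networks look in the newest picture that a camera, given by its name, has taken for a name from the list of things; names that differ only in an ending like _2 or _b are one class to them, and where a whole thing is asked for, a point or a joint stands for the part that bears it (a point fixed in the world has none). Each returns a list of dicts, best first, with "score" (0 to 1); they miss things now and then, are a little off and sometimes report something else, mostly with a low value. They report only what shows in the picture. A call takes as long as a camera call. They do not tell look-alikes from the thing itself.
- ctrl.look_for(camera, label): "rect" ([left, top, right, bottom] in pixels, round what is visible of it).
The state is a dict: "t": time; "qpos": joint angles; "qvel": joint speeds; "joint_torque": joint torques, N m; "ee_pos": TCP position; "orientation": TCP orientation; "ft_force": force on the tool from outside, world axes, zero at the start; "moment": the same for the moment, N m; "width": finger opening in mm; "grasp_force": force on a finger pad.
Only numpy, scipy, OpenCV 4.12 (cv2) and the standard library are available. Lean on these libraries where they do the work, as an engineer would, in place of code of your own. Each camera call takes 0.05 s, during which the arm holds its last target. There are 200 camera calls.

## Working session

There is one attempt and no reset: what is moved stays moved. The work goes in short steps, Python scripts to look and compute and a shell command to move; the robot and the scene stay as the last step left them, time stands still between calls to the robot, and variables do not carry over. Pictures are saved under pics/ and viewed, at most 10 in all, crops included, and the job is handed in when it is done.

```bash
mkdir -p pics; cat > h.py <<'E'
import numpy as np, cv2
from workcell import ctrl
from scipy.spatial.transform import Rotation as R
def save(cam,fn):
    im=ctrl.get_image(cam); cv2.imwrite(fn,im[:,:,::-1]); return im
def ray(cam,uv,info=None):
    c=info or ctrl.camera_info(cam); K=np.array(c["camera_matrix"],float);d=np.array(c["distortion"],float)
    T=np.array(c["world_from_camera"]);p=cv2.undistortPoints(np.array(uv,float).reshape(-1,1,2),K,d).reshape(-1,2)
    v=np.c_[p[:,0],-p[:,1],-np.ones(len(p))]@T[:3,:3].T
    return T[:3,3],v
def onz(cam,uv,z,info=None):
    o,v=ray(cam,uv,info); return o+v*((z-o[2])/v[:,2])[:,None]
def proj(cam,P,info=None):
    c=info or ctrl.camera_info(cam); T=np.linalg.inv(np.array(c["world_from_camera"]))
    q=np.atleast_2d(P)@T[:3,:3].T+T[:3,3]; q=q*[1,-1,-1]
    return cv2.projectPoints(q.astype(float),np.zeros(3),np.zeros(3),np.array(c["camera_matrix"],float),np.array(c["distortion"],float))[0].reshape(-1,2)
E
python3 - <<'E'
from h import *
np.set_printoptions(precision=1,suppress=True)
print(ctrl.hold_point_z, ctrl.get_obs())
for c in("top","scene"):
    save(c,f"pics/{c}0.png")
    for l in("red_grip","red_axle","red_relay","blue_grip"):
        for r in ctrl.look_for(c,l)[:3]: print(c,l,np.round(r["score"],2),np.round(r["rect"],0))
E
```

```text
18.700000000000003 {'t': 0.0, 'qpos': array([ 1.3,  0.4,  1.6,  0. ,  1.1, -0. ]), 'qvel': array([ 0., -0., -0., -0.,  0.,  0.]), 'joint_torque': array([  0. , -54.5, -27.4,   0.1,   0. ,  -0. ]), 'ee_pos': array([149.5, 606.3, 221.9]), 'orientation': array([-0.4, -3.1,  0. ]), 'ft_force': array([ 0.3, -0.5,  1.1]), 'moment': array([ 0., -0., -0.]), 'grasp_force': 0.0, 'width': 87.88298106833902}
top red_grip 0.63 [227. 237. 278. 245.]
top red_grip 0.45 [382. 260. 442. 280.]
top red_axle 0.95 [224. 174. 308. 279.]
top red_relay 0.79 [333. 187. 349. 200.]
top red_relay 0.77 [259. 186. 278. 195.]
top red_relay 0.74 [183. 180. 205. 196.]
top blue_grip 0.83 [385. 261. 442. 284.]
scene red_grip 0.73 [357. 249. 415. 260.]
scene red_relay 0.77 [453. 268. 473. 289.]
scene red_relay 0.63 [451. 317. 471. 343.]
scene blue_grip 0.65 [211. 205. 256. 219.]
```

View pics/top0.png

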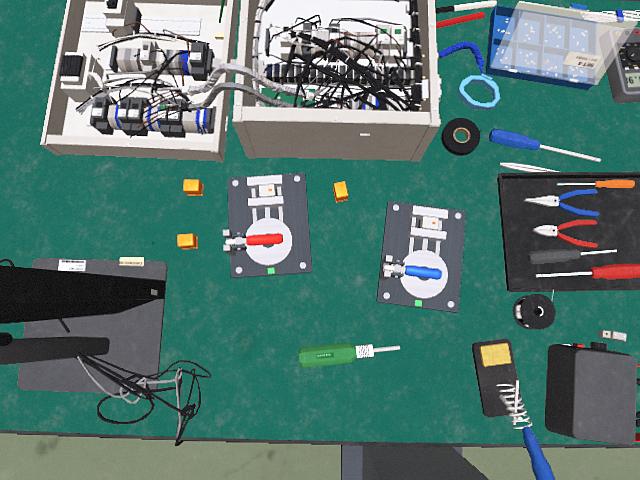

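View pics/scene0.png

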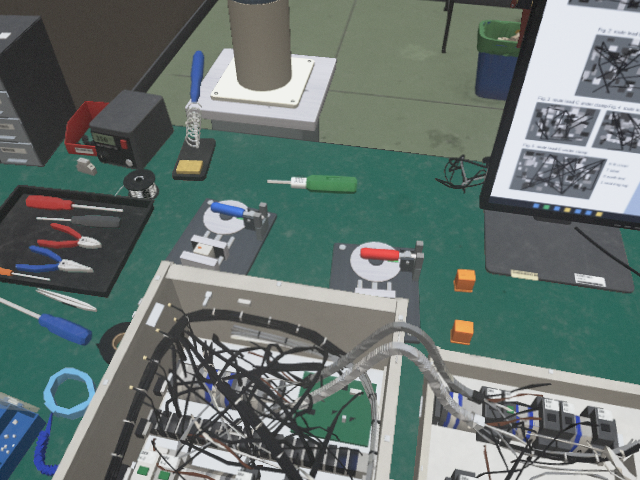

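The top view shows the red vice at about (268,225). Its hinge is on the left at (238,242), the red handle runs to (284,239), the relay is at (267,190), and the green mark is at (270,271). The blue vice is at the right. I'll refine these with the wrist camera.

```bash
python3 - <<'E'
from h import *
np.set_printoptions(precision=1,suppress=True)
im=save("wrist","pics/w0.png"); i=ctrl.camera_info("wrist"); print(np.array(i["world_from_camera"]))
t=ctrl.get_image("top"); hsv=cv2.cvtColor(t,cv2.COLOR_RGB2HSV)
c=cv2.inRange(hsv,(0,150,120),(6,255,255))|cv2.inRange(hsv,(174,150,120),(180,255,255))
m=np.zeros_like(c); m[220:260,220:300]=c[220:260,220:300]
ys,xs=np.nonzero(m); print("red",xs.min(),xs.max(),ys.min(),ys.max(),len(xs))
r=cv2.minAreaRect(np.c_[xs,ys].astype(np.float32)); print(r); print("handle z54",onz("top",cv2.boxPoints(r),54), onz("top",[r[0]],54))
print("wheel", onz("top",[[268,242]],39), "corners",onz("top",[[229,178],[305,174],[312,272],[232,278]],10))
print("relay",onz("top",[[267,190]],48),"green",onz("top",[[270,271]],10))
print("blue",onz("top",[[425,272]],54))
E
```

```text
[[  0.2  -0.9  -0.3  81.7]
 [  1.    0.2   0.1 624.7]
 [ -0.   -0.3   1.  385.3]
 [  0.    0.    0.    1. ]]
red 246 282 234 244 339
((264.1497497558594, 239.09645080566406), (9.760845184326172, 35.908512115478516), 85.91438293457031)
handle z54 [[575.3 386.2  54. ]
 [581.3 323.6  54. ]
 [564.  321.7  54. ]
 [558.  384.1  54. ]] [[569.6 353.9  54. ]]
wheel [[567.3 348.6  39. ]] corners [[693.3 431.   10. ]
 [704.4 287.6  10. ]
 [518.9 269.5  10. ]
 [504.6 414.2  10. ]]
relay [[660.5 353.6  48. ]] green [[519.  345.8  10. ]]
blue [[518.2  73.4  54. ]]
```

View pics/w0.png

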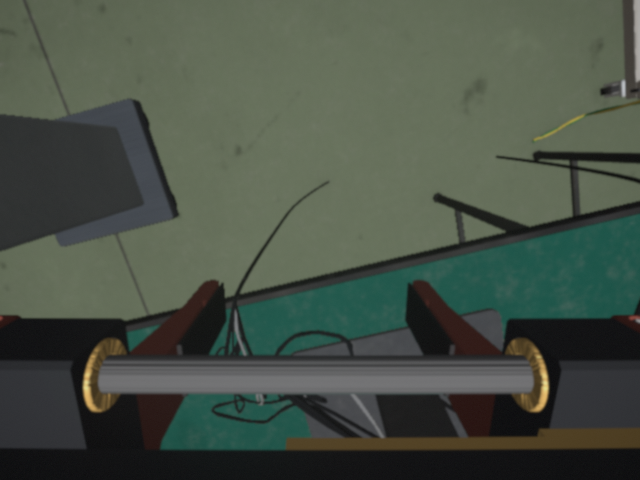

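```bash
python3 - <<'E'
from h import *
np.set_printoptions(precision=1,suppress=True)
for c in("top","scene"):
    print(c,np.array(ctrl.camera_info(c)["world_from_camera"])[:3,3],proj(c,[[0,0,0],[0,0,100],[150,606,222],[150,606,400],[570,350,39]]))
for z in(0,100,250,400,500): print(z,onz("top",[[163,275],[163,298],[105,345],[20,390]],z)[:, :2].round().tolist(), onz("scene",[[487,207],[540,3]],z)[:, :2].round().tolist())
E
```

```text
top [417.4 253.8 896.7] [[466.2 586.5]
 [485.9 620.7]
 [ 39.2 533.5]
 [-64.3 607.7]
 [267.3 240.5]]
scene [1135.1  365.   705.8] [[264.7  80. ]
 [261.6  43.2]
 [544.3  50.8]
 [575.2 -46.9]
 [376.4 259.9]]
0 [[508.0, 544.0], [466.0, 540.0], [379.0, 638.0], [296.0, 784.0]] [[363.0, 543.0], [-626.0, 737.0]]
100 [[498.0, 511.0], [461.0, 508.0], [384.0, 595.0], [310.0, 725.0]] [[473.0, 518.0], [-377.0, 684.0]]
250 [[483.0, 463.0], [452.0, 460.0], [390.0, 531.0], [330.0, 636.0]] [[637.0, 480.0], [-2.0, 605.0]]
400 [[468.0, 414.0], [444.0, 412.0], [396.0, 467.0], [350.0, 548.0]] [[801.0, 442.0], [372.0, 526.0]]
500 [[457.0, 382.0], [439.0, 380.0], [401.0, 424.0], [364.0, 488.0]] [[910.0, 417.0], [621.0, 473.0]]
```

```bash
cat >> h.py <<'E'
def pose(p,yaw):
    y=np.array([np.cos(yaw),np.sin(yaw),0]); z=np.array([0,0,-1.]); return np.array(p,float),np.c_[np.cross(y,z),y,z]
def rel(targets,start=None):
    o=ctrl.get_obs(); p,Rm=start or (np.array(o["ee_pos"]),R.from_rotvec(o["orientation"]).as_matrix())
    for q,yaw in targets:
        q,Q=pose(q,yaw); print(np.round(Rm.T@(q-p),1).tolist(),np.round(R.from_matrix(Rm.T@Q).as_rotvec(),3).tolist())
E
python3 - <<'E'
from h import *
rel([((300,330,240),.7),((570,320,200),.09)])
E
```

```text
[-212.3, -232.8, -17.3] [0.0, 0.0, 0.629]
[-476.8, -177.8, 22.7] [0.0, 0.0, 1.239]
```

```bash
python3 -m creep '[{"translation":[-35,-39,-3],"angular":[0,0,0.1],"jaw":0.45},{"translation":[-70,-78,-6],"angular":[0,0,0.2],"jaw":0.45},{"translation":[-106,-116,-9],"angular":[0,0,0.3],"jaw":0.45},{"translation":[-142,-155,-12],"angular":[0,0,0.4],"jaw":0.45},{"translation":[-178,-194,-15],"angular":[0,0,0.52],"jaw":0.45},{"translation":[-212,-230,-17],"angular":[0,0,0.63],"jaw":0.45},{"translation":[-255,-225,-14],"angular":[0,0,0.75],"jaw":0.45},{"translation":[-300,-215,-10],"angular":[0,0,0.88],"jaw":0.45}]' && python3 - <<'E'
from h import *
rel([((570,325,200),.09)])
E
```

```text
t: 1.6
ee_pos: [390.8, 325.5, 233.3]
orientation: [1.677, 2.656, 0.002]
ft_force: [-0.2, 0.5, 0.4]
width: 39.3
grasp_force: 0.0
[-77.5, 161.6, 33.5] [0.001, -0.001, 0.354]
```

```bash
python3 -m creep '[{"translation":[-19,40,8],"angular":[0,0,0.09],"jaw":0.45},{"translation":[-38,80,16],"angular":[0,0,0.18],"jaw":0.45},{"translation":[-58,120,25],"angular":[0,0,0.27],"jaw":0.45},{"translation":[-77.5,162,33],"angular":[0,0,0.354],"jaw":0.45},{"translation":[-77.5,162,33],"angular":[0,0,0.354],"jaw":0.45},{"translation":[-77.5,162,33],"angular":[0,0,0.354],"jaw":0.45},{"translation":[-77.5,162,33],"angular":[0,0,0.354],"jaw":0.45},{"translation":[-77.5,162,33],"angular":[0,0,0.354],"jaw":0.45}]' && python3 - <<'E'
from h import *
np.set_printoptions(precision=1,suppress=True)
i=ctrl.camera_info("wrist"); im=save("wrist","pics/w1.png")
import pickle; pickle.dump(i,open("i1.pkl","wb"))
print(proj("wrist",[[571,337,54],[570,349,39],[565.6,399,54],[660,354,48]],i))
E
```

```text
t: 2.6
ee_pos: [568.2, 327.1, 200.3]
orientation: [2.112, 2.326, 0.001]
ft_force: [-1.0, 0.2, 0.3]
width: 39.6
grasp_force: 0.0
[[318.9 223.7]
 [319.  207.3]
 [319.8 149.7]
 [421.2 213.1]]
```

View pics/w1.png

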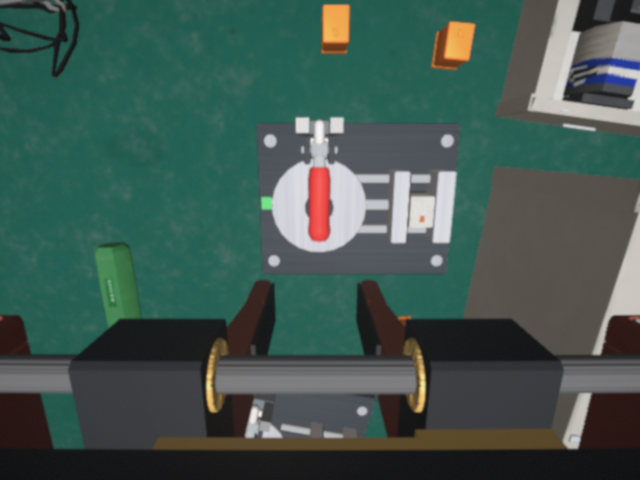

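The wrist view shows the red handle upright in the image from (319,168) to (318,241). The wheel centre is about (319,206), the fork blocks are at (303,125) and (337,125), and the relay is at (422,212). I'll measure these precisely now.

```bash
python3 - <<'E'
from h import *
import pickle
np.set_printoptions(precision=1,suppress=True)
i=pickle.load(open("i1.pkl","rb")); im=cv2.imread("pics/w1.png"); hsv=cv2.cvtColor(im,cv2.COLOR_BGR2HSV)
m=cv2.inRange(hsv,(0,150,100),(6,255,255))|cv2.inRange(hsv,(174,150,100),(180,255,255)); m[:,:290]=0;m[:,345:]=0;m[:150]=0;m[255:]=0
ys,xs=np.nonzero(m); 
pts=np.array([[xs[ys==y].mean(),y] for y in range(ys.min()+4,ys.max()-4)])
P=onz("wrist",pts,56,i); f=np.polyfit(P[:,1],P[:,0],1); print("yaw",-np.arctan(f[0]),"ends",onz("wrist",[[319,ys.min()-.5],[318.6,ys.max()+.5]],54,i), ys.min(),ys.max())
print("x at y338:",np.polyval(f,338))
g=(hsv[:,:,1]<40)&(hsv[:,:,2]>150); g=g.astype(np.uint8)*255|m; g[:,:262]=0;g[:,372:]=0;g[:150]=0;g[258:]=0
g=cv2.morphologyEx(g,cv2.MORPH_OPEN,np.ones((13,13)))
c=max(cv2.findContours(g,0,2)[0],key=cv2.contourArea); W=onz("wrist",c.reshape(-1,2),39,i)
(h)=cv2.minEnclosingCircle(W[:,:2].astype(np.float32)); print("wheel",h, cv2.fitEllipse(W[:,:2].astype(np.float32)))
print("plate corners",onz("wrist",[[260,124],[458,124],[446,273],[263,274]],10,i))
o=ctrl.get_obs(); print(o["ee_pos"])
E
```

```text
yaw 0.09267233284269474 ends [[566.3 384.6  54. ]
 [572.2 321.9  54. ]] 168 240
x at y338: 570.6210469664198
wheel ((585.732666015625, 351.9901428222656), 37.215824127197266) ((594.4296264648438, 353.9062805175781), (31.95773696899414, 75.6949234008789), 6.951688289642334)
plate corners [[508.4 416.7  10. ]
 [691.5 434.6  10. ]
 [708.1 289.4  10. ]
 [519.9 269.9  10. ]]
[568.4 327.  200.3]
```

```bash
python3 - <<'E'
from h import *
rel([((570.7,337,43),.093)])
E
```

```text
[9.7, 3.2, 157.3] [0.001, -0.0, 0.003]
```

```bash
python3 -m creep '[{"translation":[9.7,3.2,50],"angular":[0,0,0.003],"jaw":0.45},{"translation":[9.7,3.2,90],"angular":[0,0,0.003],"jaw":0.45},{"translation":[9.7,3.2,120],"angular":[0,0,0.003],"jaw":0.45},{"translation":[9.7,3.2,140],"angular":[0,0,0.003],"jaw":0.45},{"translation":[9.7,3.2,152],"angular":[0,0,0.003],"jaw":0.45},{"translation":[9.7,3.2,157],"angular":[0,0,0.003],"jaw":0.45},{"translation":[9.7,3.2,157],"angular":[0,0,0.003],"jaw":0.45},{"translation":[9.7,3.2,157],"angular":[0,0,0.003],"jaw":0.45}]' && python3 -m creep '[{"translation":[0,0,0],"angular":[0,0,0],"jaw":0.3},{"translation":[0,0,0],"angular":[0,0,0],"jaw":0.2},{"translation":[0,0,0],"angular":[0,0,0],"jaw":0.1},{"translation":[0,0,0],"angular":[0,0,0],"jaw":0.1},{"translation":[0,0,0],"angular":[0,0,0],"jaw":0.1},{"translation":[0,0,0],"angular":[0,0,0],"jaw":0.1},{"translation":[0,0,0],"angular":[0,0,0],"jaw":0.1},{"translation":[0,0,0],"angular":[0,0,0],"jaw":0.1}]'
```

```text
t: 3.65
ee_pos: [571.9, 337.0, 43.7]
orientation: [2.117, 2.321, 0.002]
ft_force: [-0.4, 0.6, -0.0]
width: 39.3
grasp_force: 0.0
t: 4.65
ee_pos: [570.5, 336.6, 43.2]
orientation: [-2.116, -2.321, 0.002]
ft_force: [-4.4, -0.8, 5.6]
width: 17.8
grasp_force: 31.9
```

```bash
python3 -m creep '[{"translation":[0.5,0,-8.1],"angular":[0,0,0],"jaw":0.1},{"translation":[2.1,0,-16],"angular":[0,0,0],"jaw":0.1},{"translation":[4.7,0,-23.7],"angular":[0,0,0],"jaw":0.1},{"translation":[8.3,0,-31],"angular":[0,0,0],"jaw":0.1},{"translation":[12.8,0,-37.7],"angular":[0,0,0],"jaw":0.1},{"translation":[18.2,0,-43.8],"angular":[0,0,0],"jaw":0.1},{"translation":[24.3,0,-49.2],"angular":[0,0,0],"jaw":0.1},{"translation":[31,0,-53.7],"angular":[0,0,0],"jaw":0.1}]' && python3 - <<'E'
from h import *
save("wrist","pics/w2.png")
E
```

```text
t: 5.65
ee_pos: [567.9, 366.2, 97.3]
orientation: [2.116, 2.321, -0.005]
ft_force: [-4.4, -9.3, 5.3]
width: 17.8
grasp_force: 30.0
```

View pics/w2.png

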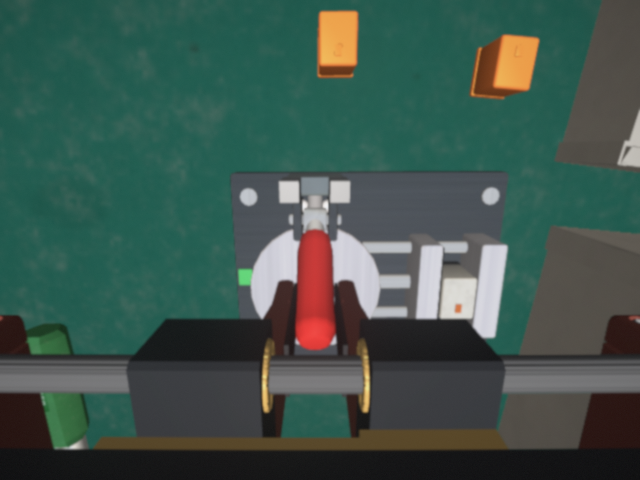

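The crank is rising in the grip and tilts toward the camera, with the fingers on it at (318,320). I'll finish the arc.

```bash
python3 -m creep '[{"translation":[4.8,0,-2.5],"angular":[0,0,0],"jaw":0.1},{"translation":[9.8,0,-4.6],"angular":[0,0,0],"jaw":0.1},{"translation":[15,0,-6.2],"angular":[0,0,0],"jaw":0.1},{"translation":[20.2,0,-7.4],"angular":[0,0,0],"jaw":0.1},{"translation":[25.6,0,-8.1],"angular":[0,0,0],"jaw":0.1},{"translation":[31,0,-8.3],"angular":[0,0,0],"jaw":0.1},{"translation":[33,0,-8.3],"angular":[0,0,0],"jaw":0.1},{"translation":[33,0,-8.3],"angular":[0,0,0],"jaw":0.1}]' && python3 - <<'E'
from h import *
save("wrist","pics/w3.png")
rel([((0,0,0),0.093)]); print(ctrl.get_obs()["ft_force"],ctrl.get_obs()["ee_pos"])
E
```

```text
t: 6.7
ee_pos: [567.6, 402.2, 108.2]
orientation: [2.116, 2.32, 0.01]
ft_force: [-1.2, -1.2, 11.6]
width: 17.7
grasp_force: 30.0
[-348.7, -602.7, 103.7] [0.006, -0.003, -0.001]
[-1.97748303 -1.39031762 11.72699262] [567.61066197 402.17851602 108.14264088]
```

View pics/w3.png

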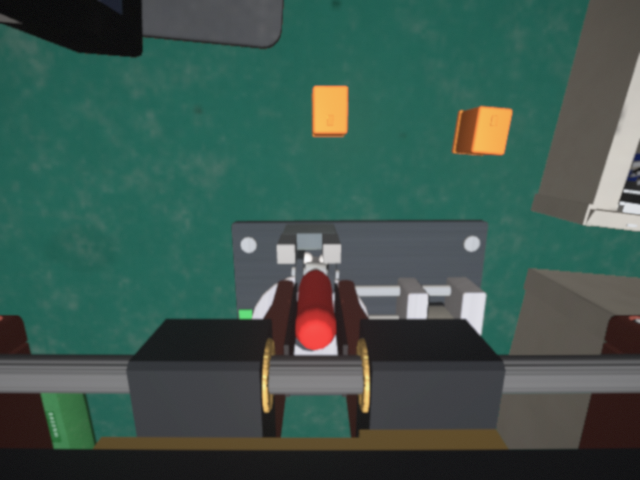

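```bash
python3 - <<'E'
from h import *
np.set_printoptions(precision=1,suppress=True)
i=ctrl.camera_info("wrist")
u=np.array([-np.sin(.093),np.cos(.093),0]); H=np.array([569.6,349,54])+50*u
for a in(70,75,80,85,90):
    d=-u*np.cos(np.radians(a))+np.array([0,0,1])*np.sin(np.radians(a)); P=[H,H+14*d,H+77*d]
    print(a,proj("wrist",P,i).ravel())
im=cv2.imread("pics/w3.png");hsv=cv2.cvtColor(im,cv2.COLOR_BGR2HSV);m=cv2.inRange(hsv,(0,150,60),(6,255,255))|cv2.inRange(hsv,(174,150,60),(180,255,255));m[:,:290]=0;m[:,345:]=0
ys,xs=np.nonzero(m);print(ys.min(),ys.max(),H)
for v in ys.min()+3,280,300,320,335,345: print(v,xs[ys==v].min(),xs[ys==v].max(), end=';')
E
```

```text
70 [308.9 272.5 308.7 287.2 307.  378. ]
75 [308.9 272.5 308.6 285.6 306.9 368.4]
80 [308.9 272.5 308.6 283.9 306.7 357.2]
85 [308.9 272.5 308.6 282.  306.6 344.8]
90 [308.9 272.5 308.6 280.2 306.4 331.1]
271 348 [565.  398.8  54. ]
274 308 322;280 302 327;300 299 330;320 295 335;335 295 333;345 304 325;
```

```bash
python3 - <<'E'
from h import *
print(ctrl.get_obs()["qpos"].round(2))
c=np.array([-51.5,-2])
for k in range(1,9):
    f=.104*k; M=np.array([[np.cos(f),np.sin(f)],[-np.sin(f),np.cos(f)]]); print((c-M@c).round(1),-round(f,3))
E
```

```text
[ 0.6   0.65  1.53 -0.    0.95  0.51]
[-0.1 -5.4] -0.104
[ -0.7 -10.7] -0.208
[ -1.9 -15.9] -0.312
[ -3.6 -21. ] -0.416
[ -5.8 -25.9] -0.52
[ -8.5 -30.5] -0.624
[-11.7 -34.8] -0.728
[-15.3 -38.7] -0.832
```

```bash
python3 -m creep '[{"translation":[-0.1,-5.4,0],"angular":[0,0,-0.104],"jaw":0.1},{"translation":[-0.7,-10.7,0],"angular":[0,0,-0.208],"jaw":0.1},{"translation":[-1.9,-15.9,0],"angular":[0,0,-0.312],"jaw":0.1},{"translation":[-3.6,-21,0],"angular":[0,0,-0.416],"jaw":0.1},{"translation":[-5.8,-25.9,0],"angular":[0,0,-0.52],"jaw":0.1},{"translation":[-8.5,-30.5,0],"angular":[0,0,-0.624],"jaw":0.1},{"translation":[-11.7,-34.8,0],"angular":[0,0,-0.728],"jaw":0.1},{"translation":[-15.3,-38.7,0],"angular":[0,0,-0.832],"jaw":0.1}]' && python3 - <<'E'
from h import *
save("top","pics/t4.png"); im=cv2.imread("pics/t4.png")[150:300,200:330]; 
w=save("wrist","pics/w4.png")[:,:,::-1]
cv2.imwrite("pics/c4.png",np.hstack([cv2.resize(im,(416,480)),cv2.resize(w,(384,480))[:, :]]))
E
```

```text
t: 7.75
ee_pos: [530.5, 383.4, 108.0]
orientation: [0.993, 2.976, 0.009]
ft_force: [-2.0, -1.5, 11.7]
width: 18.2
grasp_force: 30.0
```

View pics/c4.png

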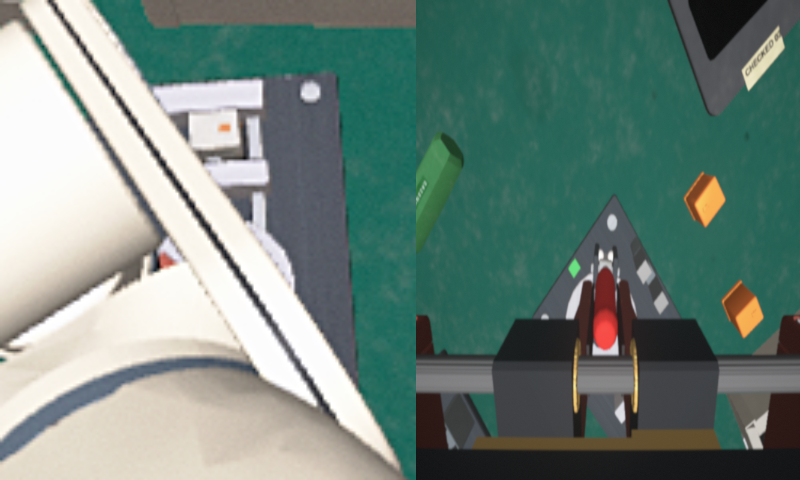

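The wheel has turned about 45° and the crank is still upright in the grip. The relay is standing at about (215,130) in the left half. I'll repeat the same arc.

```bash
python3 -m creep '[{"translation":[-0.1,-5.4,0],"angular":[0,0,-0.104],"jaw":0.1},{"translation":[-0.7,-10.7,0],"angular":[0,0,-0.208],"jaw":0.1},{"translation":[-1.9,-15.9,0],"angular":[0,0,-0.312],"jaw":0.1},{"translation":[-3.6,-21,0],"angular":[0,0,-0.416],"jaw":0.1},{"translation":[-5.8,-25.9,0],"angular":[0,0,-0.52],"jaw":0.1},{"translation":[-8.5,-30.5,0],"angular":[0,0,-0.624],"jaw":0.1},{"translation":[-11.7,-34.8,0],"angular":[0,0,-0.728],"jaw":0.1},{"translation":[-13,-36.3,0],"angular":[0,0,-0.77],"jaw":0.1}]' && python3 - <<'E'
from h import *
i=ctrl.camera_info("wrist"); save("wrist","pics/w5.png")
A=np.array([569.6,349,54])
for w in(1.3,1.45,1.57,1.7):
    u=np.array([-np.sin(.093+w),np.cos(.093+w),0]);print(w,(A+50*u).round(1),proj("wrist",[A+50*u,A+50*u+[0,0,77]],i).round().ravel())
E
```

```text
t: 8.85
ee_pos: [519.4, 346.5, 107.9]
orientation: [-0.195, 3.129, 0.006]
ft_force: [-1.0, -0.3, 9.9]
width: 17.6
grasp_force: 30.0
1.3 [520.4 357.8  54. ] [332. 268. 340. 327.]
1.45 [519.6 350.4  54. ] [320. 266. 323. 323.]
1.57 [519.8 344.4  54. ] [310. 265. 309. 322.]
1.7 [520.8 338.   54. ] [300. 265. 293. 322.]
```

View pics/w5.png

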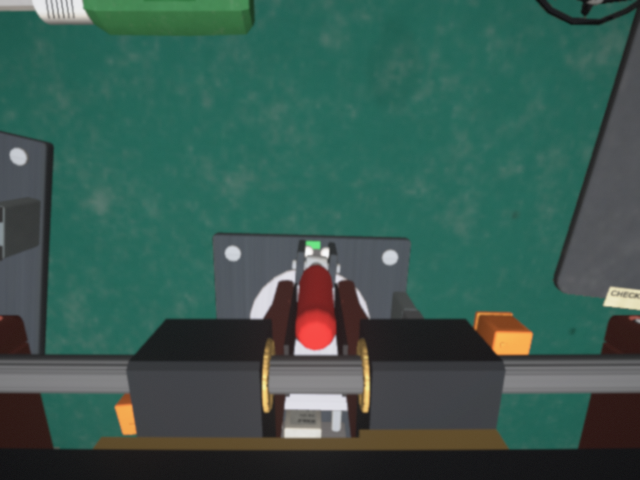

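The handle is at (316,300), its hinge lines up with the green mark at (313,245), and the wheel angle is about 1.5 rad. I'll push the crank gently outward against its stop, then open.

```bash
python3 -m creep '[{"translation":[1.5,-0.5,0],"angular":[0,0,0],"jaw":0.1},{"translation":[3,-1,0],"angular":[0,0,0],"jaw":0.1},{"translation":[3.5,-1.5,0],"angular":[0,0,0],"jaw":0.1},{"translation":[3.5,-1.5,0],"angular":[0,0,0],"jaw":0.1},{"translation":[3.5,-1.5,0],"angular":[0,0,0],"jaw":0.5},{"translation":[3.5,-1.5,0],"angular":[0,0,0],"jaw":0.5},{"translation":[3.5,-1.5,0],"angular":[0,0,0],"jaw":0.5},{"translation":[3.5,-1.5,0],"angular":[0,0,0],"jaw":0.5}]'
```

```text
t: 9.9
ee_pos: [513.4, 342.8, 104.5]
orientation: [0.193, -3.135, 0.0]
ft_force: [0.6, -0.6, -0.3]
width: 43.9
grasp_force: 0.0
```

```bash
python3 -m creep '[{"translation":[0,0,-15],"angular":[0,0,0],"jaw":0.5},{"translation":[0,0,-45],"angular":[0,0,0],"jaw":0.5},{"translation":[0,0,-80],"angular":[0,0,0],"jaw":0.5},{"translation":[-20,0,-110],"angular":[0,0,0],"jaw":0.5},{"translation":[-50,0,-130],"angular":[0,0,0],"jaw":0.5},{"translation":[-60,0,-130],"angular":[0,0,0],"jaw":0.5},{"translation":[-60,0,-130],"angular":[0,0,0],"jaw":0.5},{"translation":[-60,0,-130],"angular":[0,0,0],"jaw":0.5}]' && python3 - <<'E'
from h import *
i=ctrl.camera_info("wrist"); save("wrist","pics/w6.png"); print(ctrl.get_obs()["ee_pos"])
A=np.array([569.6,349,54])
for w in(1.3,1.45,1.57,1.7,1.84):
    u=np.array([-np.sin(.093+w),np.cos(.093+w),0]);print(w,proj("wrist",[A+50*u,A+50*u+[0,0,77],A+50*u+77*np.array([0,0,.985])-77*.17*u],i).round().ravel())
E
```

```text
t: 10.9
ee_pos: [571.5, 349.8, 233.2]
orientation: [0.194, -3.133, 0.002]
ft_force: [-0.4, -0.4, 0.7]
width: 44.2
grasp_force: 0.0
[571.5998847  349.89163479 233.40218109]
1.3 [330. 173. 334. 180. 329. 197.]
1.45 [322. 172. 324. 177. 321. 195.]
1.57 [316. 171. 316. 177. 315. 195.]
1.7 [309. 171. 307. 177. 309. 195.]
1.84 [301. 172. 297. 178. 302. 196.]
```

View pics/w6.png

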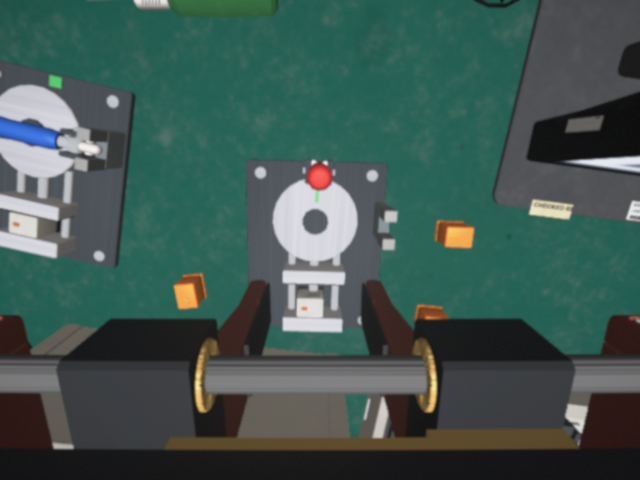

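The crank stands upright at (319,177), matching a wheel angle of about 1.5 rad. The relay is standing at (310,306), the blue crank hasn't moved, and the gripper is clear.

```bash
python3 -c "
from workcell import ctrl
print(ctrl.close_job())"
```

```text
the job is handed in; nothing more can be done
None
```

I opened the red vice and handed the job in. In the last wrist picture the crank is upright, the wheel is about 1.5 rad counter-clockwise, and the relay is still standing. The blue vice was left alone and the gripper is clear; the hand-in gave no verdict.

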